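# Clip the slide insert into the scanning stage

## Robot

A 6-joint arm with a two-finger parallel gripper is mounted at the origin on the work surface. World frame = base frame: x ahead of the robot, y to its left, z up, the work surface at z = 0. Lengths are in mm, angles in degrees, forces in N, time in s.
With the tool pointing down it reaches from about 300 to 850 mm from the base axis. Payload 4.2 kg.
Tool frame: the origin (TCP) lies at the very end of the fingers, on their centre line; the grasp point (between the pads) lies 19 mm behind it (env.grip_depth is the distance from the TCP to the grasp point, in mm); y points along the fingers, z is the direction in which the jaws open and shut, and the axes are right-handed (so a half turn about y gives the same grasp; the last joint's range is limited). The gripper opens to 91 mm and grips with 3 to 60 N. Pads are 32 mm wide; open, the fingers measure 118 mm over their backs; the gripper's body (76 mm by 178 mm) begins 60 mm behind the grasp point.
Start: joints at [73.682, 18.312, 89.639, -0, 72.044, -1.146], TCP at [150.489, 554.974, 213.976] pointing down, gripper open.
Joint ranges: [-177.97, 177.97], [-48.28, 115.42], [12.27, 149.76], [-77.06, 257.06], [2.81, 150.46], [-146.56, 146.56]. Speed limits (degrees/s): [147.25, 147.25, 180, 180, 180, 180].

## Interface

Orientations are given as [roll, pitch, yaw] about the fixed x, y, z axes, in that order (R = Rz(yaw) Ry(pitch) Rx(roll)).
In Python, from workcell import state, imaging, job, env gives the robot as it stands.
- The arm moves only by the shell command python3 -m pendant 'ROWS' [FORCE]. ROWS is JSON, a list of rows, each an object with "delta_pos": the shift along the tool's x, y, z in cm, a list of three; "twist": the turn, a rotation vector about the tool's x, y, z in degrees, a list of three; "grip": the opening in per cent of the stroke, from 0 (shut) to 100 (fully open). In form: [{"delta_pos": [tx, ty, tz], "twist": [wx, wy, wz], "grip": grip}, ...]. A call has exactly 5 rows; each row is the pose to reach, as a shift and turn from the pose commanded when the call began, along the tool's axes at that moment; what a row does not reach only later rows make up. A row lasts 1/10 s, in which the tool goes at most 50 mm and 8.59 degrees, less where a joint would pass 70% of its speed; a pose out of reach is approached as far as the arm can. A call with a gripper value outside its range is refused whole. The fingers move at their own pace and stop on an object; FORCE is the grip in N (left out, the last holds). Time passes only in rows, so rows that repeat a pose let the fingers close, or fill a call up. It gives the time, the measured TCP pose, the force and the opening at its end, in the units of the state.
- state(): the state, without advancing time (a new reading comes with each control period).
- imaging.grab_frame(name): name is "scene" or "top"; returns (picture, depth): 384x512x3 uint8, red, green, blue; 384x512 float32, mm along the optical axis (not along the pixel's ray), 0 where there is no reading.
- imaging.camera_info(name): a dict with "fx", "fy", "cx", "cy" (pixels), "R" (3x3) and "t" (3): a world point X has camera coordinates R X + t. Camera axes: x right, y down, z forward; pixel columns grow to the right and rows downward; lengths in mm; the calibration is good to about 2 mm. A picture is of the moment at which its call begins. camera_info takes no time and is no camera call.
- job.job_done(): hands the job in, once; it reports no verdict.
The state is a dict: "time_s": time; "qpos": joint angles; "qvel": joint speeds; "effort": joint torques, N m; "ee_pos": TCP position; "ee_rot": TCP orientation; "force": force on the tool from outside, world axes, zero at the start; "torque": the same for the moment, N m; "gripper_width": finger opening in mm.
Only numpy, scipy, OpenCV 4.12 (cv2) and the standard library are available. Lean on these libraries where they do the work, as an engineer would, in place of code of your own. Each camera call takes 0.05 s, during which the arm holds its last target.

## Task

Fit the flat insert that carries the two glass slides into the recess of the scanning stage: slip one of its short edges under the stage's fixed lip with the plate tilted, then swing the other end down and press it gently until it snaps under the spring catch, so that it lies flat and fully home. Go by feel and never force it, since the slides are thin glass; leave everything else on the bench where it is, the round-dish insert included.

Things in the scene. Friction and masses are not known exactly. Their poses are not given: they have to be found in the camera images.
- insert: Slide insert: dark steel plate 120 (own x) x 96 (own y) x 6 mm, 0.17 to 0.29 kg, two glass slides flush along it and in its middle an upright grip rib 60 long (own x), 12 wide (own y), standing 30 mm above the plate's top. Origin: centre of the underside, z up out of the plate. Same either way round (half turn about z). Starts flat on the bench.
- edge_a (a point): Middle of the insert's short end face at its own x = -60 mm, at half thickness (3 mm above the underside). The axes are the insert's.
- edge_b (a point): Middle of the insert's other short end face, at own x = +60 mm, at half thickness.
- stage: Fixed base of the scanning stage, dark, 150 x 136 mm. Origin: on the bench; own x runs from the lip side (nearer the robot) to the catch side, turned up to 20 degrees. The grey upper part rides on it, set anywhere within 10 mm along own x and 6 mm in height either way; it stays put, but this is not measured: feel for it. All other stage positions given are for the middle setting.
- recess (a point): Fixed point on the stage's base axis: centre of the recess floor at the middle setting, 30 mm above the bench; axes the stage's. Recess in the grey upper part, open on top, 122 (x) x 101 (y) mm, so the insert has 2 mm play in x, 5 in y. Side and catch-side rims 6 mm above its floor, flush with a seated insert. Contact forces over 25 N on the stage do harm.
- lip_edge (a point): Fixed point: middle of the lip's lower inner edge at the middle setting, stage x -52 mm. Lip: bright bar across the recess's -x side, underside 9.5 and top 14.5 mm above the recess floor, 9 mm out from the wall (x -61 mm). Lip to far rim is shorter than the insert. With the edge on the floor and at the wall there is room for 18 degrees of tilt; 14 leaves about 1 mm.
- catch (a joint): Spring catch amid the +x rim: steel tongue 30 mm wide, steep sloped nose 4 mm into the recess, 8 to 16 mm above its floor; black thumb block on its outer end (stage x 88 to 98 mm, top 24 mm above the floor). Value: m pushed back outwards, 0 = shut (start), 0.007 = stop. The insert's edge pushed down on it with 4 to 10 N drives it back; then it snaps shut, 2 mm above the plate.
- dish_insert: The other insert, not wanted: dark steel plate 90 x 90 x 6 mm with a low round dish holder 62 mm across in the middle, 16 mm high in all; no rib, no slides. Origin: centre of the underside.
- petri: Small glass dish, 60 mm across, 14 mm high. Origin: centre of the underside.
- slide_box: Cardboard slide box, 87 x 102 x 42 mm. Origin: centre of the underside.
- objective: A microscope objective standing on its flat end, steel, 30 mm across, 46 mm high. Origin: centre of the underside.
- drop_bottle: Amber dropper bottle, 40 mm across, 85 mm high. Origin: centre of the underside.
- notebook: Notebook with a black cover, about 150 x 210 x 14 mm. Origin: centre of the underside.
- pen: Black pen lying on the bench, about 140 mm long, 9 mm thick. Origin: on its underside at mid-length.

How it is judged:
By the outcome, as a careful person would: the job done as asked, in the order asked, and still so for the second after the job is handed in, with the robot touching nothing.
It also fails if it takes over 54 s, if anything falls off the work surface, if the arm or the gripper's body presses on something with over 40 N, if the wrist force passes 120 N, or if a joint passes its speed limit or range.

## Working session

There is one attempt and no reset: what is moved stays moved. The work goes in short steps, Python scripts to look and compute and a shell command to move; the robot and the scene stay as the last step left them, time stands still between calls to the robot, and variables do not carry over. Pictures are saved under pics/ and viewed, and the job is handed in when it is done.

```bash
ls; mkdir -p pics; python3 - <<'E'
from workcell import state, imaging, job, env
import cv2,numpy as np
print(state()); print(env.grip_depth)
for n in ("scene","top"):
    p,d=imaging.grab_frame(n); c=imaging.camera_info(n)
    print(n,c)
    cv2.imwrite(f"pics/{n}0.png",p[:,:,::-1]); np.savez(f"{n}0.npz",p=p,d=d,R=c["R"],t=c["t"],k=[c["fx"],c["fy"],c["cx"],c["cy"]])
E
```

```text
pics
{'time_s': 0.0, 'qpos': array([ 7.36822764e+01,  1.83510527e+01,  8.97054765e+01, -8.28215263e-04,
        7.20433271e+01, -1.14724909e+00]), 'qvel': array([ 0.0728216 , -0.13620346,  0.0095937 , -0.03737098,  0.03188901,
        0.11756512]), 'effort': array([ 7.73016927e-04, -4.12462986e+01, -2.31973690e+01,  7.28415954e-02,
        4.56521718e-02, -1.38842065e-04]), 'ee_pos': array([150.34997729, 554.48118281, 213.13247351]), 'ee_rot': array([-9.00998520e+01,  1.21204630e-03, -1.51702196e+01]), 'force': array([-0.35163474, -0.59056626,  0.62396388]), 'torque': array([-0.01491747, -0.02841859, -0.02317672]), 'gripper_width': 91.23042612139379}
18.8
scene {'fx': 437.4191045724192, 'fy': 437.4191045724192, 'cx': 253.42520178286037, 'cy': 197.42372622331118, 'R': array([[-0.78100191,  0.62448215,  0.00762004],
       [ 0.40303881,  0.51330152, -0.75768151],
       [-0.47706996, -0.58867953, -0.65258001]]), 't': array([ 310.09793659, -267.03568509, 1405.05488575])}
top {'fx': 480.9724714689172, 'fy': 480.9724714689172, 'cx': 252.86984099444638, 'cy': 196.8356265273763, 'R': array([[-0.00712365, -0.99995438,  0.00636402],
       [-0.9961338 ,  0.00653888, -0.08760532],
       [ 0.08755971, -0.00696349, -0.99613493]]), 't': array([ 164.19315659,  555.62193559, 1123.54044803])}
```

View pics/scene0.png

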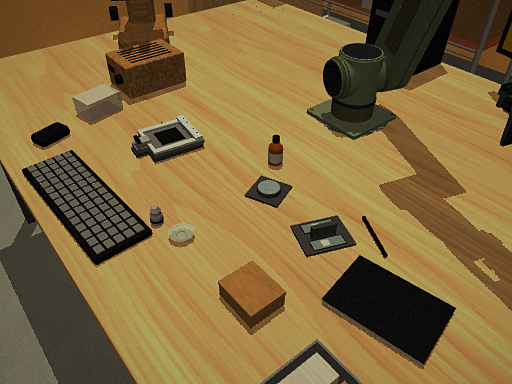

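View pics/top0.png

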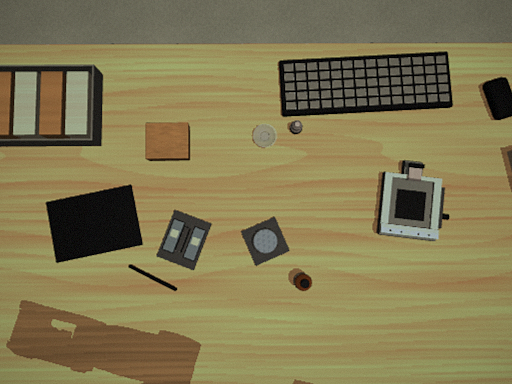

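The scene view shows the slide insert at about (323,236) px and the stage at (170,140) px. In the top view the insert is at (184,240) and the stage at (410,205), with its lip at the bottom (row 234), catch at the top (row 170) and the dish insert at (265,241). I'll zoom in on both and take measurements.

```bash
cat > h.py <<'E'
import numpy as np,cv2
from scipy.spatial.transform import Rotation as Rn
def load(f):
    z=np.load(f); return z
def ray(z,uv):
    fx,fy,cx,cy=z["k"]; R=z["R"];t=z["t"]
    uv=np.atleast_2d(uv).astype(float)
    d=np.c_[(uv[:,0]-cx)/fx,(uv[:,1]-cy)/fy,np.ones(len(uv))]@R
    return -R.T@t,d
def onplane(z,uv,h):
    o,d=ray(z,uv); s=(h-o[2])/d[:,2]; return o+s[:,None]*d
def world(z,mask=None):
    fx,fy,cx,cy=z["k"]; d=z["d"]; v,u=np.mgrid[:d.shape[0],:d.shape[1]]
    P=np.stack([(u-cx)/fx*d,(v-cy)/fy*d,d],-1)
    return (P-z["t"])@z["R"]
def grab(n,f):
    from workcell import imaging
    p,d=imaging.grab_frame(n); c=imaging.camera_info(n)
    np.savez(f,p=p,d=d,R=c["R"],t=c["t"],k=[c["fx"],c["fy"],c["cx"],c["cy"]])
    return np.load(f)
E
python3 - <<'E'
from h import *
t=load("top0.npz");s=load("scene0.npz")
def crop(z,r,k):
    x,y,w,h=r; return cv2.resize(z["p"][y:y+h,x:x+w,::-1],None,fx=k,fy=k,interpolation=cv2.INTER_NEAREST)
a=crop(t,(150,200,70,80),5); b=crop(t,(365,150,90,100),5)
im=np.zeros((520,800,3),np.uint8); im[:400,:350]=a; im[:500,350:800]=b
cv2.imwrite("pics/c1.png",im)
a=crop(s,(280,205,90,60),5); b=crop(s,(125,105,90,65),5)
im=np.zeros((600,800,3),np.uint8); im[:300,:450]=a; im[300-25:600,350:800]=b
cv2.imwrite("pics/c2.png",im)
W=world(t)
# dark mask insert
for name,(x,y,w,h) in dict(insert=(150,205,65,70),dish=(235,210,60,60)).items():
    g=t["p"][y:y+h,x:x+w].max(2); 
    z=W[y:y+h,x:x+w,2]
    print(name,"z pct",np.percentile(z,[1,10,50,90,99]).round(1))
    m=(z>3.5).astype(np.uint8)
    print(m.sum())
x,y,w,h=370,155,80,90
print(W[y:y+h:5,x:x+w:5,2].round(0).astype(int))
x,y,w,h=150,205,66,70
print(W[y:y+h:4,x:x+w:4,2].round(0).astype(int))
E
```

```text
insert z pct [-4.8 -2.1  2.5  8.7 37.3]
1980
dish z pct [-5.  -2.4  1.7 15.5 19.9]
1392
[[  -4   -2    0   -1   -4   -2   -2   -1   -3    5    1   -2   -2   -6
     2    5]
 [  -1   -3   -6    3   -3   -1    0    9    3   -6   -4   -1    0    1
    -6   -2]
 [   1    4   -4    1    1   -3    1   25   46   49   52   -3   -1   -2
    -2   -1]
 [   3   -2    0   -3    0   -1    0   25   36   39   41   -1    1   -1
    -6    3]
 [  -2   -5   -2   33   28   30   27   29   37   41   40   -1    1   -5
    -3   -1]
 [  -1    1    2   32   32   24   22   26   25   34   23   26   28   30
    31    2]
 [   1   -1   -1   30   32   23   22   23   23   27   28   24   26   32
    29   -4]
 [  -2   -1    3   28   33   27   25   27   28   25   20   27   26   30
    29   -2]
 [   3   -2    6   29   26   20   23   27   26   22   20   25   27   28
    12   -4]
 [   0    0    6   31   21   22   25   24   23   27   23   22   26   33
    15   -2]
 [  -2    4   15   32   24   24   23   23   25   25   23   25   23   28
    17   -3]
 [   4    1   21   27   25   25   26   25   25   21   27   18   24   34
    1
[... 1439 characters left out ...]
4    6    5    7   37   33    5    7    7    6    3
     1    0    3]
 [   0   -2    8    6    5    6    5   35    8    4    4    6    4    0
    -4   -1    7]
 [   4    1    8    8    0   13    5    9    9   11    5    7    3    2
  1167    4    0]
 [  -1    0    3    7    7    4    4    7    6   11    7   12    4   -3
     0   -1   -2]
 [   2    1    2    1    1    7    8    3    5    8    6    9    2   -1
    -5    2    1]
 [   0    1   -1    5    2   -1   -1 1167    5    5    7    9   -5    0
     4    0    1]
 [   2    0    0    1    2    1    2    1    1    4    1    0   -2    1
     4   -3    1]
 [   0   -4    0    3   -1    3    0    1    3    1   -3    2    5    2
     0   -1    2]]
```

View pics/c1.png

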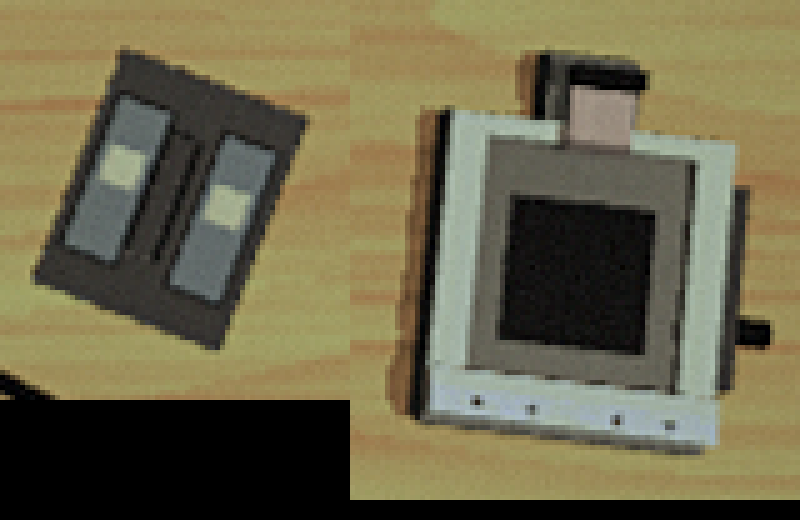

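View pics/c2.png

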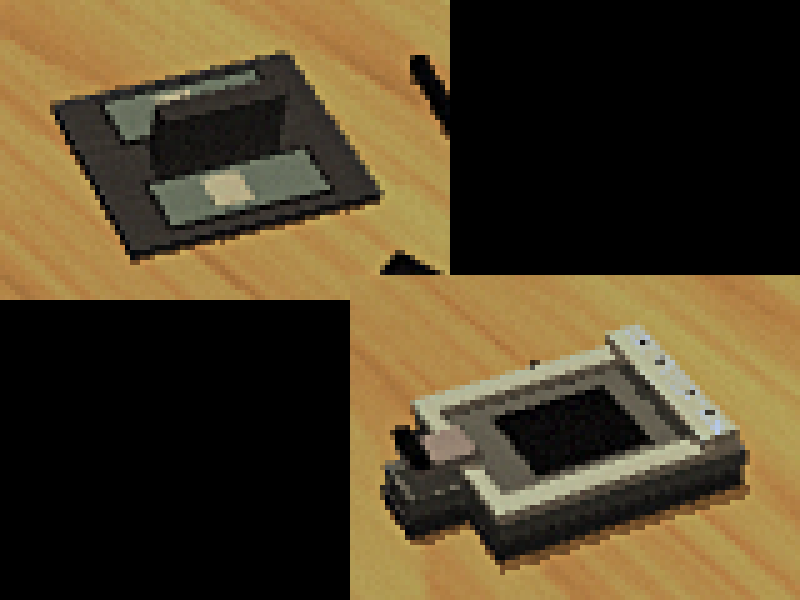

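```bash
python3 - <<'E'
from h import *
t=load("top0.npz"); W=world(t)
hsv=cv2.cvtColor(t["p"],cv2.COLOR_RGB2HSV)
S,V=hsv[...,1].astype(int),hsv[...,2].astype(int)
print("bench z",np.median(W[200:300,220:235,2]), W[150:250,320:360,2].mean())
def roi(m,x,y,w,h):
    o=np.zeros(m.shape,np.uint8); o[y:y+h,x:x+w]=m[y:y+h,x:x+w]; return o
# insert
m=roi((S<95)|(V<70),152,205,64,68)
m=cv2.morphologyEx(m.astype(np.uint8),cv2.MORPH_CLOSE,np.ones((3,3)))
c=max(cv2.findContours(m,0,1)[0],key=cv2.contourArea)
X=onplane(t,c[:,0],6.0)
r=cv2.minAreaRect(X[:,:2].astype(np.float32)); print("insert",r, cv2.boxPoints(r).round(1).tolist())
# height-corrected rib
zz=W[...,2]
rm=roi((zz>24)&(zz<50),160,210,50,60); P=W[rm>0]; print("rib n",len(P),P.mean(0),np.median(P[:,2]))
r2=cv2.minAreaRect(P[:,:2].astype(np.float32)); print(r2)
sl=roi((V>75)&(S<95),155,210,60,60)
# stage
st=roi((V>150)&(S<70),372,155,80,95)
c2,_=cv2.findContours(st,cv2.RETR_CCOMP,cv2.CHAIN_APPROX_NONE)
for q in c2:
    if cv2.contourArea(q)>100: print(cv2.contourArea(q),cv2.boundingRect(q),cv2.minAreaRect(onplane(t,q[:,0],30)[:,:2].astype(np.float32)))
cv2.imwrite("pics/m.png",cv2.resize(np.hstack([m[200:280,150:230]*255,st[155:255,370:450][:80]*255]),None,fx=5,fy=5,interpolation=0))
# average heights
for nm,(x0,x1,y0,y1) in dict(holecentre=(402,418,195,215),floorL=(392,396,190,215),rimL=(384,388,180,215),rimR=(436,440,185,215),lip=(385,430,228,232)).items():
    a=zz[y0:y1,x0:x1]; a=a[abs(a-25)<40]; print(nm,np.median(a).round(1),a.mean().round(1),len(a))
E
```

```text
bench z -0.16677110633434705 3.886387173137374
insert ((453.581298828125, 316.43060302734375), (153.07208251953125, 132.64569091796875), 78.09992980957031) [[372.8999938964844, 255.1999969482422], [502.70001220703125, 227.89999389648438], [534.2999877929688, 377.6000061035156], [404.5, 405.0]]
rib n 146 [457.49335199 327.5838615   35.26572532] 35.83684517674689
((457.69439697265625, 327.94793701171875), (12.328947067260742, 59.54864501953125), 68.73026275634766)
1229.5 (381, 168, 62, 72) ((541.9556274414062, -216.85482788085938), (138.77255249023438, 161.49900817871094), 82.82011413574219)
holecentre 24.9 24.9 319
floorL 24.1 24.2 100
rimL 30.3 30.2 139
rimR 29.5 28.6 120
lip 38.4 38.5 180
```

View pics/m.png

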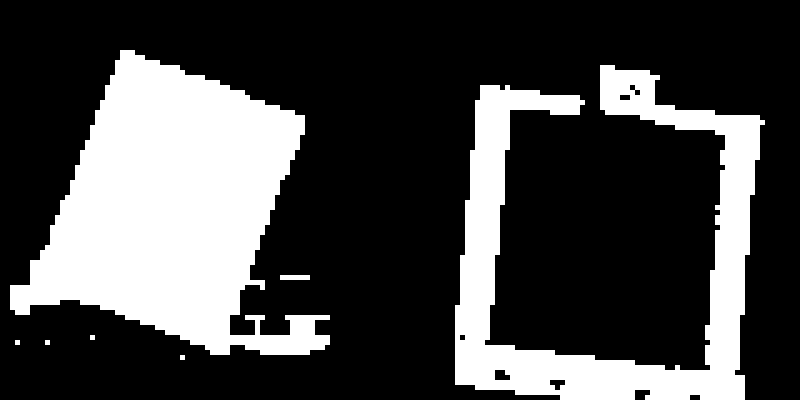

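```bash
python3 - <<'E'
from h import *
t=load("top0.npz"); W=world(t)
hsv=cv2.cvtColor(t["p"],cv2.COLOR_RGB2HSV); S,V=hsv[...,1].astype(int),hsv[...,2].astype(int)
m=np.zeros(S.shape,np.uint8); m[205:273,152:216]=((S<85))[205:273,152:216]
m=cv2.morphologyEx(cv2.morphologyEx(m,cv2.MORPH_CLOSE,np.ones((3,3))),cv2.MORPH_OPEN,np.ones((5,5)))
c=max(cv2.findContours(m,0,1)[0],key=cv2.contourArea)
r=cv2.minAreaRect(onplane(t,c[:,0],6.0)[:,:2].astype(np.float32)); print("insert",r)
M=cv2.moments(m,True); print("centroid",onplane(t,[[M['m10']/M['m00'],M['m01']/M['m00']]],6))
# stage scan lines
g=t["p"].astype(float).mean(2)
def subedge(arr,sign,lo,hi):
    d=np.diff(arr[lo:hi])*sign; i=int(d.argmax()); 
    if 0<i<len(d)-1:
        a,b,cc=d[i-1],d[i],d[i+1]; o=(a-cc)/(2*(a-2*b+cc)) if a-2*b+cc else 0
    else:o=0
    return lo+i+0.5+o
def fit(pts,h):
    X=onplane(t,pts,h)[:,:2]
    vx,vy,x0,y0=cv2.fitLine(X.astype(np.float32),cv2.DIST_HUBER,0,0.01,0.01).ravel()
    n=np.array([-vy,vx]); res=(X-[x0,y0])@n
    print(np.degrees(np.arctan2(vy,vx)).round(2),(round(float(x0),1),round(float(y0),1)),"rms",res.std().round(2)); return
H=30.3
L=[(subedge(g[v],-1,386,397),v) for v in range(182,220)]; print("left rim inner");fit(L,H)
R=[(subedge(g[v],1,425,440),v) for v in range(186,222)]; print("right rim inner");fit(R,H)
LO=[(subedge(g[v],1,375,386),v) for v in range(182,220)]; print("left outer");fit(LO,H)
RO=[(subedge(g[v],-1,434,446),v) for v in range(186,222)]; print("right outer");fit(RO,H)
F=[(u,subedge(g[:,u],-1,173,186)) for u in list(range(396,406))+list(range(420,432))]; print("far rim inner");fit(F,H)
N=[(u,subedge(g[:,u],1,218,232)) for u in range(392,430)]; print("lip inner top");fit(N,38.7)
NO=[(u,subedge(g[:,u],-1,229,243)) for u in range(390,432)]; print("lip outer top");fit(NO,38.7)
E
```

```text
insert ((456.81549072265625, 327.380126953125), (96.1849136352539, 119.53981018066406), 68.91393280029297)
centroid [[456.56543311 327.48391961   6.        ]]
left rim inner
-7.38 (550.1, -165.3) rms 5.86
right rim inner
-7.48 (524.9, -263.6) rms 4.12
left outer
-7.23 (545.5, -146.3) rms 0.31
right outer
-7.38 (533.6, -282.7) rms 0.27
far rim inner
82.89 (597.2, -220.1) rms 0.57
lip inner top
82.42 (484.1, -209.1) rms 6.43
lip outer top
82.49 (460.4, -224.8) rms 2.96
```

```bash
cat >> h.py <<'E'
def tool(yaw,tilt=0):
    Ri=Rn.from_euler('z',yaw,degrees=True).as_matrix()@Rn.from_euler('y',-tilt,degrees=True).as_matrix()
    return np.c_[Ri[:,0],-Ri[:,2],Ri[:,1]]
def cur():
    from workcell import state
    s=state(); return s,np.array(s["ee_pos"]),Rn.from_euler('xyz',s["ee_rot"],degrees=True).as_matrix()
def go(p,yaw,tilt=0):
    s,p0,R=cur(); Rt=tool(yaw,tilt)
    d=R.T@(np.array(p)-p0)/10; w=Rn.from_matrix(R.T@Rt).as_rotvec(degrees=True)
    print("t",s["time_s"],"pos",p0.round(1),"rot",np.round(s["ee_rot"],2),"F",np.round(s["force"],1),"w",round(s["gripper_width"],1))
    print("  -> d",d.round(2).tolist(),"tw",w.round(2).tolist())
    return d,w
E
python3 - <<'E'
from h import *
go((466.1,323.8,120),-21.1); go((466.1,323.8,50),-21.1)
E
```

```text
t 0.1 pos [150.4 554.5 213.2] rot [-90.09   0.   -15.17] F [-1.3  0.5 -0.2] w 91.1
  -> d [36.51, 9.34, -13.99] tw [0.09, 5.93, 0.0]
t 0.1 pos [150.4 554.5 213.2] rot [-90.09   0.   -15.17] F [-1.3  0.5 -0.2] w 91.1
  -> d [36.51, 16.34, -13.98] tw [0.09, 5.93, 0.0]
```

```bash
python3 -m pendant '[{"delta_pos":[4.5,1,-1.7],"twist":[0,1,0],"grip":50},{"delta_pos":[9,2.3,-3.5],"twist":[0,2,0],"grip":50},{"delta_pos":[13.5,3.5,-5.2],"twist":[0,3,0],"grip":50},{"delta_pos":[18,4.6,-6.9],"twist":[0,4,0],"grip":50},{"delta_pos":[22.5,5.7,-8.6],"twist":[0,5,0],"grip":50}]' 40
python3 - <<'E'
from h import *
go((466.1,323.8,120),-21.1); go((466.1,323.8,50),-21.1)
E
```

```text
time_s: 0.6
ee_pos: [346.2, 411.6, 156.3]
ee_rot: [-90.0, 0.0, -20.2]
force: [0.4, 0.1, 0.0]
gripper_width: 54.0
t 0.6 pos [346.2 411.6 156.3] rot [-9.002e+01  1.000e-02 -2.019e+01] F [0.4 0.1 0. ] w 54.0
  -> d [14.28, 3.62, -4.1] tw [0.02, 0.91, -0.01]
t 0.6 pos [346.2 411.6 156.3] rot [-9.002e+01  1.000e-02 -2.019e+01] F [0.4 0.1 0. ] w 54.0
  -> d [14.29, 10.62, -4.1] tw [0.02, 0.91, -0.01]
```

```bash
python3 -m pendant '[{"delta_pos":[4.3,1,-1.2],"twist":[0,0.3,0],"grip":50},{"delta_pos":[8.7,2.5,-2.5],"twist":[0,0.6,0],"grip":50},{"delta_pos":[13,5,-3.7],"twist":[0,0.9,0],"grip":50},{"delta_pos":[14.3,8.5,-4.1],"twist":[0,0.9,0],"grip":50},{"delta_pos":[14.3,10.6,-4.1],"twist":[0,0.9,0],"grip":50}]'
python3 - <<'E'
from h import *
go((466.1,323.8,10),-21.1)
z=grab("top","top1.npz"); s=grab("scene","scene1.npz")
im=np.hstack([cv2.resize(z["p"][190:290,140:240],(400,400),interpolation=0),cv2.resize(s["p"][180:280,270:370],(400,400),interpolation=0)])
cv2.imwrite("pics/g1.png",im[:,:,::-1])
E
```

```text
time_s: 1.1
ee_pos: [466.1, 322.7, 48.3]
ee_rot: [-90.2, 0.1, -21.3]
force: [-0.7, 0.4, -0.7]
gripper_width: 45.7
t 1.1 pos [466.1 322.7  48.3] rot [-9.015e+01  8.000e-02 -2.128e+01] F [-0.7  0.4 -0.7] w 45.7
  -> d [-0.03, 3.83, 0.11] tw [0.15, -0.18, -0.08]
```

View pics/g1.png

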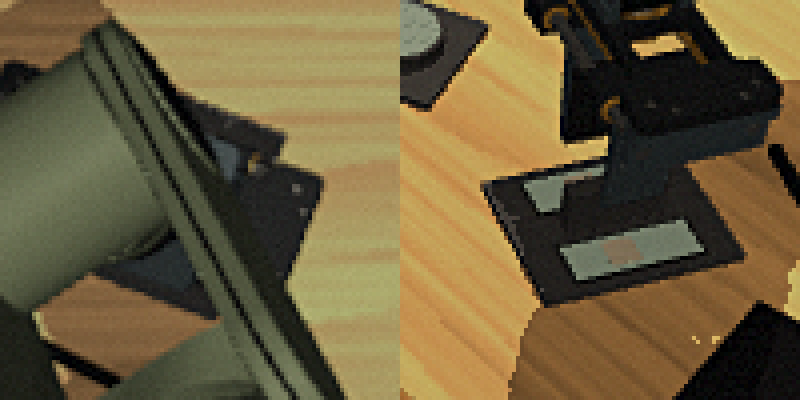

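The scene view shows the two fingers over the rib, one on each side, with slides clear below at (630,240) in the picture. Next I lower and close.

```bash
python3 -m pendant '[{"delta_pos":[0,1.5,0.05],"twist":[0,0,0],"grip":50},{"delta_pos":[0,3,0.1],"twist":[0,-0.1,0],"grip":50},{"delta_pos":[0,3.7,0.1],"twist":[0,-0.1,0],"grip":45},{"delta_pos":[0,3.75,0.1],"twist":[0,-0.1,0],"grip":30},{"delta_pos":[0,3.75,0.1],"twist":[0,-0.1,0],"grip":0}]' 50
python3 -m pendant '[{"delta_pos":[0,0,0],"twist":[0,0,0],"grip":0},{"delta_pos":[0,0,0],"twist":[0,0,0],"grip":0},{"delta_pos":[0,0,0],"twist":[0,0,0],"grip":0},{"delta_pos":[0,0,0],"twist":[0,0,0],"grip":0},{"delta_pos":[0,0,0],"twist":[0,0,0],"grip":0}]' 50
python3 - <<'E'
from h import *
go((466.1,323.8,10),-21.1)
E
```

```text
time_s: 1.7
ee_pos: [465.9, 326.8, 14.3]
ee_rot: [-89.9, -0.0, -20.9]
force: [0.3, 0.0, 0.6]
gripper_width: 27.7
time_s: 2.2
ee_pos: [465.5, 325.8, 14.2]
ee_rot: [-90.0, -0.0, -21.0]
force: [-1.6, -2.5, 5.8]
gripper_width: 11.7
t 2.2 pos [465.5 325.8  14.2] rot [-90.02  -0.   -20.96] F [-1.6 -2.5  5.8] w 11.7
  -> d [0.13, 0.42, -0.17] tw [0.02, 0.14, 0.0]
```

```bash
python3 -m pendant '[{"delta_pos":[0,0,0],"twist":[0,0,0],"grip":25},{"delta_pos":[0,0.1,-0.05],"twist":[0,0,0],"grip":25},{"delta_pos":[0,0.25,-0.1],"twist":[0,0,0],"grip":25},{"delta_pos":[0,0.4,-0.1],"twist":[0,0,0],"grip":25},{"delta_pos":[0,0.4,-0.1],"twist":[0,0,0],"grip":25}]' 50
python3 -m pendant '[{"delta_pos":[0,0,0],"twist":[0,0,0],"grip":10},{"delta_pos":[0,0,0],"twist":[0,0,0],"grip":0},{"delta_pos":[0,0,0],"twist":[0,0,0],"grip":0},{"delta_pos":[0,0,0],"twist":[0,0,0],"grip":0},{"delta_pos":[0,0,0],"twist":[0,0,0],"grip":0}]' 50
python3 - <<'E'
from h import *
go((466.1,323.8,10),-21.1)
E
```

```text
time_s: 2.7
ee_pos: [465.1, 325.2, 9.0]
ee_rot: [-90.0, 0.0, -21.0]
force: [0.1, 0.8, 0.1]
gripper_width: 22.6
time_s: 3.2
ee_pos: [465.3, 325.4, 9.4]
ee_rot: [-90.0, -0.0, -21.0]
force: [0.0, -0.0, -0.7]
gripper_width: 11.6
t 3.2 pos [465.3 325.4   9.4] rot [-89.99  -0.   -20.98] F [ 0.  -0.  -0.7] w 11.6
  -> d [0.13, -0.06, -0.12] tw [-0.01, 0.12, 0.0]
```

```bash
cat >> h.py <<'E'
O=np.array([536.2,-214.2]); YS=-7.3; ZF=24.2
GX,GY=-8.7,9.4   # underside centre in tool x,y
def tcp_for(xA,zA,tilt,yA=0.0):
    """TCP so that the low corner (own x=-60 underside) is at stage (xA,yA), zA above bench"""
    c=np.array([np.cos(np.radians(YS)),np.sin(np.radians(YS))]); n=np.array([-c[1],c[0]])
    A=np.r_[O+c*xA+n*yA,zA]
    return A-tool(YS,tilt)@np.array([GX-60,GY,0])
def corner():
    s,p,R=cur(); A=p+R@np.array([GX-60,GY,0]); B=p+R@np.array([GX+60,GY,0])
    c=np.array([np.cos(np.radians(YS)),np.sin(np.radians(YS))]); n=np.array([-c[1],c[0]])
    f=np.array(s["force"])
    for nm,q in(("A",A),("B",B)): print(nm,"stage x %.1f y %.1f z %.1f"%((q[:2]-O)@c,(q[:2]-O)@n,q[2]))
    print("tilt %.2f"%np.degrees(np.arcsin(R[2,0])),"F stage x %.1f y %.1f z %.1f"%(f[:2]@c,f[:2]@n,f[2]),"T",np.round(s["torque"],2),"w",round(s["gripper_width"],1))
E
python3 -m pendant '[{"delta_pos":[0,-1,0],"twist":[0,0,0],"grip":0},{"delta_pos":[0,-3,0],"twist":[0,0,0],"grip":0},{"delta_pos":[0,-6,0],"twist":[0,0,0],"grip":0},{"delta_pos":[0.5,-9,-1],"twist":[0,0,0],"grip":0},{"delta_pos":[1.5,-10,-4],"twist":[0,-2,0],"grip":0}]' 50
python3 - <<'E'
from h import *
p=tcp_for(-45,ZF+60,14); print(p)
d,w=go(p,YS,14)
E
```

```text
time_s: 3.7
ee_pos: [467.2, 285.0, 113.3]
ee_rot: [-89.6, -0.3, -18.8]
force: [0.9, -0.7, -1.8]
gripper_width: 11.8
[ 555.42812232 -216.66317928  109.94081405]
t 3.7 pos [467.2 285.  113.3] rot [-89.62  -0.28 -18.79] F [ 0.9 -0.7 -1.8] w 11.8
  -> d [24.5, 0.15, -44.65] tw [1.05, -11.47, -13.63]
```

```bash
python3 -m pendant '[{"delta_pos":[2,0,-3.8],"twist":[0,-1,0],"grip":0},{"delta_pos":[4.2,0,-8],"twist":[0,-2,-1],"grip":0},{"delta_pos":[6.4,0,-12],"twist":[0,-4,-3],"grip":0},{"delta_pos":[8.6,0,-16],"twist":[0,-6,-5],"grip":0},{"delta_pos":[10.8,0,-20],"twist":[0,-8,-7],"grip":0}]' 50
python3 - <<'E'
from h import *
go(tcp_for(-45,ZF+60,14),YS,14)
E
```

```text
time_s: 4.2
ee_pos: [501.7, 56.6, 110.0]
ee_rot: [-90.5, -7.1, -10.8]
force: [1.6, 0.2, -2.4]
gripper_width: 11.7
t 4.2 pos [501.7  56.6 110. ] rot [-90.52  -7.06 -10.83] F [ 1.6  0.2 -2.4] w 11.7
  -> d [10.33, 1.52, -25.81] tw [1.16, -3.44, -6.96]
```

```bash
python3 -m pendant '[{"delta_pos":[1.7,0.2,-4.3],"twist":[0,-0.5,-1],"grip":0},{"delta_pos":[3.4,0.5,-8.6],"twist":[0.3,-1,-2.5],"grip":0},{"delta_pos":[5.1,0.7,-12.9],"twist":[0.6,-2,-4],"grip":0},{"delta_pos":[6.9,1,-17.2],"twist":[0.6,-3,-5.5],"grip":0},{"delta_pos":[8.6,1.3,-21.5],"twist":[0.6,-3.4,-7],"grip":0}]' 50
python3 - <<'E'
from h import *
go(tcp_for(-45,ZF+40,14),YS,14)
E
```

```text
time_s: 4.7
ee_pos: [546.0, -171.2, 109.4]
ee_rot: [-90.5, -14.0, -7.4]
force: [0.8, 0.1, -2.1]
gripper_width: 11.5
t 4.7 pos [ 546.  -171.2  109.4] rot [-90.53 -13.99  -7.4 ] F [ 0.8  0.1 -2.1] w 11.5
  -> d [1.01, 2.29, -4.37] tw [0.56, -0.09, -0.01]
```

```bash
python3 -m pendant '[{"delta_pos":[0.3,0.5,-1.5],"twist":[0,0,0],"grip":0},{"delta_pos":[0.6,1.3,-3],"twist":[0.4,0,0],"grip":0},{"delta_pos":[0.8,2,-3.9],"twist":[0.4,0,0],"grip":0},{"delta_pos":[0.9,2.2,-4],"twist":[0.4,0,0],"grip":0},{"delta_pos":[0.9,2.2,-4],"twist":[0.4,0,0],"grip":0}]' 50
python3 - <<'E'
from h import *
go(tcp_for(-45,ZF+12,14),YS,14); corner()
z=grab("top","top2.npz"); s=grab("scene","scene2.npz")
im=np.hstack([cv2.resize(z["p"][140:260,350:470],(400,400),interpolation=0),cv2.resize(s["p"][75:175,115:215],(400,400),interpolation=0)])
cv2.imwrite("pics/g2.png",im[:,:,::-1])
E
```

```text
time_s: 5.2
ee_pos: [554.7, -210.4, 89.6]
ee_rot: [-90.1, -13.9, -7.4]
force: [-0.1, 0.3, -2.4]
gripper_width: 11.6
t 5.2 pos [ 554.7 -210.4   89.6] rot [-90.09 -13.87  -7.42] F [-0.1  0.3 -2.4] w 11.6
  -> d [-0.51, 2.72, -0.61] tw [0.12, -0.11, -0.13]
A stage x -46.6 y 6.2 z 64.0
B stage x 69.9 y 6.0 z 92.8
tilt 13.87 F stage x -0.1 y 0.3 z -2.4 T [ 0.07  0.24 -0.01] w 11.6
```

View pics/g2.png

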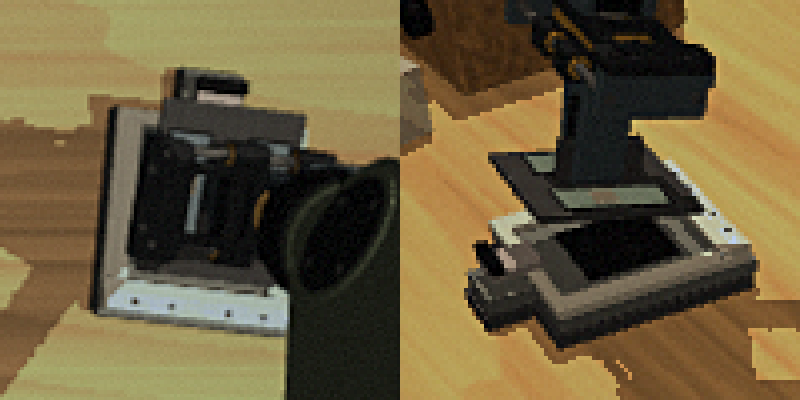

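The top view shows the plate's raised far edge from (163,100) to (305,115) in the crop. The scene view shows the plate tilted over the stage, with its catch end high. I'll check its lateral position using the far edge, cast at its known height.

```bash
python3 - <<'E'
from h import *
z=load("top2.npz"); s=load("scene2.npz")
im=cv2.resize(z["p"][150:200,380:460],None,fx=5,fy=5,interpolation=0); im2=cv2.resize(s["p"][105:135,130:200],None,fx=5.7,fy=5.7,interpolation=0)
o=np.zeros((450,400,3),np.uint8); o[:250]=im; o[260:260+im2.shape[0],:im2.shape[1]]=im2[:, :400]
cv2.imwrite("pics/g3.png",cv2.resize(o,None,fx=1.3,fy=1.3,interpolation=0)[:,:,::-1])
c=np.array([np.cos(np.radians(YS)),np.sin(np.radians(YS))]); n=np.array([-c[1],c[0]])
for uv in [(350+163*.3,140+100*.3),(350+305*.3,140+115*.3)]:
    X=onplane(z,uv,98.6)[0]; print(X.round(1),"stage",((X[:2]-O)@c).round(1),((X[:2]-O)@n).round(1))
E
```

```text
[ 608.5 -167.4   98.6] stage 65.7 55.7
[ 597.7 -262.8   98.6] stage 67.2 -40.4
```

View pics/g3.png

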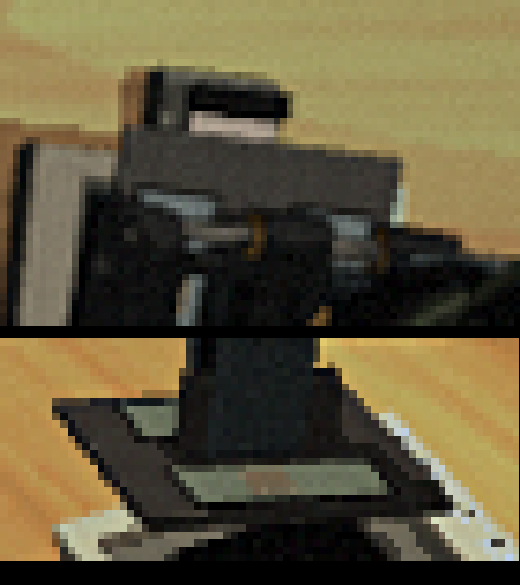

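```bash
python3 -m pendant '[{"delta_pos":[0,0.2,-0.4],"twist":[0,0,0],"grip":0},{"delta_pos":[-0.2,1,-0.7],"twist":[0.1,-0.1,-0.1],"grip":0},{"delta_pos":[-0.4,2,-0.7],"twist":[0.1,-0.1,-0.1],"grip":0},{"delta_pos":[-0.5,2.6,-0.7],"twist":[0.1,-0.1,-0.1],"grip":0},{"delta_pos":[-0.5,2.6,-0.7],"twist":[0.1,-0.1,-0.1],"grip":0}]' 50
python3 - <<'E'
from h import *
go(tcp_for(-45,ZF+4,14,-0.7),YS,14); corner()
z=grab("top","top3.npz"); s=grab("scene","scene3.npz")
im=np.hstack([cv2.resize(z["p"][150:250,360:460],(400,400),interpolation=0),cv2.resize(s["p"][95:175,125:205],(400,400),interpolation=0)])
cv2.imwrite("pics/g4.png",im[:,:,::-1])
E
```

```text
time_s: 5.8
ee_pos: [554.5, -217.6, 61.8]
ee_rot: [-90.0, -13.9, -7.3]
force: [-0.1, -0.1, -3.4]
gripper_width: 11.7
t 5.8 pos [ 554.5 -217.6   61.8] rot [-89.99 -13.86  -7.33] F [-0.1 -0.1 -3.4] w 11.7
  -> d [-0.11, 0.78, 0.04] tw [-0.01, -0.03, -0.14]
A stage x -45.9 y -1.0 z 36.2
B stage x 70.6 y -1.1 z 64.9
tilt 13.86 F stage x -0.1 y -0.1 z -3.4 T [0.05 0.25 0.01] w 11.7
```

View pics/g4.png

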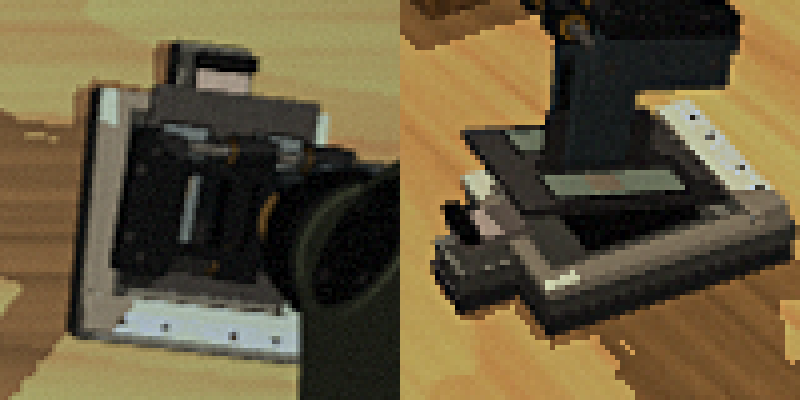

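The top view shows the far edge from (150,85) to (320,100) in the crop, inside the recess width. The scene view shows the low edge dropping into the recess just inside the lip. I'll check the lateral fit, then feel for the floor.

```bash
python3 - <<'E'
from h import *
z=load("top3.npz")
c=np.array([np.cos(np.radians(YS)),np.sin(np.radians(YS))]); n=np.array([-c[1],c[0]])
for uv in [(360+151/4,150+84/4),(360+321/4,150+100/4)]:
    X=onplane(z,uv,70.7)[0]; print("stage",((X[:2]-O)@c).round(1),((X[:2]-O)@n).round(1))
E
python3 -m pendant '[{"delta_pos":[0.05,0.2,0],"twist":[0,0,0],"grip":0},{"delta_pos":[0.1,0.4,0],"twist":[0,0,-0.1],"grip":0},{"delta_pos":[0.12,0.5,0],"twist":[0,0,-0.1],"grip":0},{"delta_pos":[0.15,0.6,0],"twist":[0,0,-0.1],"grip":0},{"delta_pos":[0.15,0.6,0],"twist":[0,0,-0.1],"grip":0}]' 50
python3 - <<'E'
from h import *
corner()
E
```

```text
stage 68.2 49.9
stage 70.8 -48.3
time_s: 6.4
ee_pos: [558.4, -218.5, 58.0]
ee_rot: [-90.1, -14.1, -7.3]
force: [-0.1, -0.7, -2.2]
gripper_width: 11.8
A stage x -41.7 y -1.5 z 32.1
B stage x 74.6 y -1.5 z 61.4
tilt 14.15 F stage x -0.0 y -0.7 z -2.2 T [ 0.03  0.23 -0.03] w 11.8
```

```bash
cat >> h.py <<'E'
def st(dx,dz,dy=0,dtilt=0,pivot=True):
    """tool delta (cm) for stage-frame shift of point A (mm) and tilt change about A"""
    s,p,R=cur(); c=np.radians(YS); w=np.array([np.cos(c)*dx-np.sin(c)*dy,np.sin(c)*dx+np.cos(c)*dy,dz])
    d=R.T@w; a=np.array([GX-60,GY,0.]); 
    Q=Rn.from_rotvec([0,0,-dtilt],degrees=True).as_matrix()
    d=d+a-Q@a
    print("st",dx,dz,dy,dtilt,"-> d",(d/10).round(3).tolist(),"tw z",-dtilt)
E
python3 -m pendant '[{"delta_pos":[-0.2,0.1,0],"twist":[0,0,0],"grip":0},{"delta_pos":[-0.35,0.1,0],"twist":[0,0,0],"grip":0},{"delta_pos":[-0.45,0.3,0],"twist":[0,0,0],"grip":0},{"delta_pos":[-0.45,0.35,0],"twist":[0,0,0],"grip":0},{"delta_pos":[-0.45,0.35,0],"twist":[0,0,0],"grip":0}]' 50
python3 - <<'E'
from h import *
corner(); st(0,-2); st(-2,0); st(0,0,0,-1)
E
```

```text
time_s: 6.9
ee_pos: [554.9, -218.0, 53.4]
ee_rot: [-90.0, -14.1, -7.3]
force: [0.1, -0.2, -2.6]
gripper_width: 11.5
A stage x -45.3 y -1.4 z 27.5
B stage x 71.0 y -1.5 z 56.9
tilt 14.14 F stage x 0.1 y -0.1 z -2.6 T [0.03 0.23 0.01] w 11.5
st 0 -2 0 0 -> d [-0.049, 0.194, 0.0] tw z 0
st -2 0 0 0 -> d [-0.194, -0.049, -0.0] tw z 0
st 0 0 0 -1 -> d [0.015, 0.12, 0.0] tw z 1
```

```bash
python3 -m pendant '[{"delta_pos":[-0.01,0.05,0],"twist":[0,0,0],"grip":0},{"delta_pos":[-0.03,0.1,0],"twist":[0,0,0],"grip":0},{"delta_pos":[-0.04,0.15,0],"twist":[0,0,0],"grip":0},{"delta_pos":[-0.05,0.2,0],"twist":[0,0,0],"grip":0},{"delta_pos":[-0.05,0.2,0],"twist":[0,0,0],"grip":0}]' 50
python3 - <<'E'
from h import *
corner()
E
python3 -m pendant '[{"delta_pos":[-0.01,0.03,0],"twist":[0,0,0],"grip":0},{"delta_pos":[-0.02,0.06,0],"twist":[0,0,0],"grip":0},{"delta_pos":[-0.03,0.1,0],"twist":[0,0,0],"grip":0},{"delta_pos":[-0.03,0.12,0],"twist":[0,0,0],"grip":0},{"delta_pos":[-0.03,0.12,0],"twist":[0,0,0],"grip":0}]' 50
python3 - <<'E'
from h import *
corner()
E
```

```text
time_s: 7.4
ee_pos: [554.9, -218.0, 51.5]
ee_rot: [-90.0, -14.1, -7.3]
force: [0.5, 0.8, -3.3]
gripper_width: 12.1
A stage x -45.3 y -1.4 z 25.6
B stage x 71.1 y -1.5 z 54.9
tilt 14.14 F stage x 0.4 y 0.9 z -3.3 T [ 0.03  0.26 -0.02] w 12.1
time_s: 7.9
ee_pos: [554.9, -218.1, 50.3]
ee_rot: [-90.1, -14.1, -7.3]
force: [-0.4, -0.1, -2.9]
gripper_width: 11.7
A stage x -45.3 y -1.5 z 24.4
B stage x 71.1 y -1.5 z 53.7
tilt 14.15 F stage x -0.4 y -0.1 z -2.9 T [0.04 0.22 0.01] w 11.7
```

```bash
python3 -m pendant '[{"delta_pos":[-0.01,0.03,0],"twist":[0,0,0],"grip":0},{"delta_pos":[-0.02,0.06,0],"twist":[0,0,0],"grip":0},{"delta_pos":[-0.03,0.1,0],"twist":[0,0,0],"grip":0},{"delta_pos":[-0.03,0.12,0],"twist":[0,0,0],"grip":0},{"delta_pos":[-0.03,0.12,0],"twist":[0,0,0],"grip":0}]' 50
python3 - <<'E'
from h import *
corner()
E
```

```text
time_s: 8.4
ee_pos: [555.0, -218.1, 49.6]
ee_rot: [-90.1, -14.2, -7.3]
force: [-1.9, 0.7, 4.3]
gripper_width: 11.6
A stage x -45.1 y -1.5 z 23.7
B stage x 71.2 y -1.5 z 53.0
tilt 14.18 F stage x -2.0 y 0.5 z 4.3 T [0.24 0.72 0.04] w 11.6
```

```bash
python3 -m pendant '[{"delta_pos":[0.02,-0.1,0],"twist":[0,0,0],"grip":0},{"delta_pos":[0.04,0.02,0],"twist":[0,0,1],"grip":0},{"delta_pos":[0.05,0.14,0],"twist":[0,0,2],"grip":0},{"delta_pos":[0.05,0.14,0],"twist":[0,0,2],"grip":0},{"delta_pos":[0.05,0.14,0],"twist":[0,0,2],"grip":0}]' 50
python3 - <<'E'
from h import *
corner(); st(-9,0)
E
```

```text
time_s: 8.9
ee_pos: [556.0, -218.2, 47.6]
ee_rot: [-90.0, -12.1, -7.3]
force: [-1.2, -0.0, -0.3]
gripper_width: 11.7
A stage x -45.1 y -1.5 z 24.0
B stage x 72.2 y -1.5 z 49.2
tilt 12.14 F stage x -1.1 y -0.2 z -0.3 T [ 0.12  0.37 -0.04] w 11.7
st -9 0 0 0 -> d [-0.88, -0.189, -0.0] tw z 0
```

```bash
python3 -m pendant '[{"delta_pos":[0.01,-0.07,0],"twist":[0,0,0],"grip":0},{"delta_pos":[-0.2,-0.11,0],"twist":[0,0,0],"grip":0},{"delta_pos":[-0.45,-0.16,0],"twist":[0,0,0],"grip":0},{"delta_pos":[-0.67,-0.21,0],"twist":[0,0,0],"grip":0},{"delta_pos":[-0.87,-0.26,0],"twist":[0,0,0],"grip":0}]' 50
python3 - <<'E'
from h import *
corner(); st(-2,0)
E
```

```text
time_s: 9.4
ee_pos: [546.4, -217.0, 48.5]
ee_rot: [-90.0, -12.1, -7.3]
force: [-0.3, -0.6, -2.2]
gripper_width: 11.7
A stage x -54.7 y -1.4 z 24.8
B stage x 62.6 y -1.5 z 50.1
tilt 12.14 F stage x -0.2 y -0.7 z -2.2 T [0.04 0.2  0.01] w 11.7
st -2 0 0 0 -> d [-0.196, -0.042, -0.0] tw z 0
```

```bash
python3 -m pendant '[{"delta_pos":[-0.05,-0.01,0],"twist":[0,0,0],"grip":0},{"delta_pos":[-0.12,-0.02,0],"twist":[0,0,0],"grip":0},{"delta_pos":[-0.2,-0.04,0],"twist":[0,0,0],"grip":0},{"delta_pos":[-0.25,-0.05,0],"twist":[0,0,0],"grip":0},{"delta_pos":[-0.25,-0.05,0],"twist":[0,0,0],"grip":0}]' 50
python3 - <<'E'
from h import *
corner()
E
python3 -m pendant '[{"delta_pos":[-0.03,0,0],"twist":[0,0,0],"grip":0},{"delta_pos":[-0.06,-0.01,0],"twist":[0,0,0],"grip":0},{"delta_pos":[-0.09,-0.02,0],"twist":[0,0,0],"grip":0},{"delta_pos":[-0.12,-0.02,0],"twist":[0,0,0],"grip":0},{"delta_pos":[-0.12,-0.02,0],"twist":[0,0,0],"grip":0}]' 50
python3 - <<'E'
from h import *
corner()
E
```

```text
time_s: 9.9
ee_pos: [544.2, -216.7, 48.5]
ee_rot: [-90.0, -12.1, -7.3]
force: [-0.2, 0.7, -3.0]
gripper_width: 11.8
A stage x -56.9 y -1.5 z 24.8
B stage x 60.4 y -1.5 z 50.1
tilt 12.15 F stage x -0.3 y 0.7 z -3.0 T [0.11 0.27 0.01] w 11.8
time_s: 10.4
ee_pos: [543.0, -216.6, 48.4]
ee_rot: [-90.0, -12.1, -7.3]
force: [-0.1, -0.6, -2.5]
gripper_width: 11.6
A stage x -58.2 y -1.5 z 24.8
B stage x 59.1 y -1.5 z 50.0
tilt 12.15 F stage x -0.0 y -0.6 z -2.5 T [0.06 0.21 0.01] w 11.6
```

```bash
python3 -m pendant '[{"delta_pos":[-0.03,0,0],"twist":[0,0,0],"grip":0},{"delta_pos":[-0.06,-0.01,0],"twist":[0,0,0],"grip":0},{"delta_pos":[-0.09,-0.02,0],"twist":[0,0,0],"grip":0},{"delta_pos":[-0.12,-0.02,0],"twist":[0,0,0],"grip":0},{"delta_pos":[-0.12,-0.02,0],"twist":[0,0,0],"grip":0}]' 50
python3 - <<'E'
from h import *
corner()
E
python3 -m pendant '[{"delta_pos":[-0.03,0,0],"twist":[0,0,0],"grip":0},{"delta_pos":[-0.05,-0.01,0],"twist":[0,0,0],"grip":0},{"delta_pos":[-0.07,-0.01,0],"twist":[0,0,0],"grip":0},{"delta_pos":[-0.1,-0.02,0],"twist":[0,0,0],"grip":0},{"delta_pos":[-0.1,-0.02,0],"twist":[0,0,0],"grip":0}]' 50
python3 - <<'E'
from h import *
corner()
E
```

```text
time_s: 10.9
ee_pos: [541.8, -216.4, 48.4]
ee_rot: [-90.0, -12.1, -7.3]
force: [0.8, 0.1, -3.1]
gripper_width: 11.6
A stage x -59.4 y -1.4 z 24.7
B stage x 57.9 y -1.5 z 50.0
tilt 12.15 F stage x 0.8 y 0.2 z -3.1 T [0.   0.18 0.02] w 11.6
time_s: 11.4
ee_pos: [541.0, -216.3, 48.4]
ee_rot: [-90.1, -12.2, -7.3]
force: [0.0, -0.0, -1.8]
gripper_width: 11.6
A stage x -60.2 y -1.5 z 24.7
B stage x 57.1 y -1.5 z 50.0
tilt 12.17 F stage x 0.0 y -0.0 z -1.8 T [0.06 0.06 0.01] w 11.6
```

```bash
python3 -m pendant '[{"delta_pos":[-0.03,0,0],"twist":[0,0,0],"grip":0},{"delta_pos":[-0.05,-0.01,0],"twist":[0,0,0],"grip":0},{"delta_pos":[-0.07,-0.01,0],"twist":[0,0,0],"grip":0},{"delta_pos":[-0.08,-0.02,0],"twist":[0,0,0],"grip":0},{"delta_pos":[-0.08,-0.02,0],"twist":[0,0,0],"grip":0}]' 50
python3 - <<'E'
from h import *
corner()
E
```

```text
time_s: 11.9
ee_pos: [540.8, -216.4, 48.6]
ee_rot: [-90.1, -12.2, -7.3]
force: [4.8, 0.5, -5.0]
gripper_width: 12.0
A stage x -60.3 y -1.6 z 24.9
B stage x 57.0 y -1.6 z 50.3
tilt 12.25 F stage x 4.7 y 1.1 z -5.0 T [ 0.06 -0.72  0.03] w 12.0
```

```bash
python3 - <<'E'
from h import *
st(0.6,-0.7); st(0.6,-0.7,0,-2); st(0.6,-0.7,0,-4);st(0,0,0,-1)
E
```

```text
st 0.6 -0.7 0 0 -> d [0.044, 0.081, 0.0] tw z 0
st 0.6 -0.7 0 -2 -> d [0.072, 0.321, 0.0] tw z 2
st 0.6 -0.7 0 -4 -> d [0.093, 0.563, 0.0] tw z 4
st 0 0 0 -1 -> d [0.015, 0.12, 0.0] tw z 1
```

```bash
python3 -m pendant '[{"delta_pos":[0.05,0.03,0],"twist":[0,0,0],"grip":0},{"delta_pos":[0.07,0.18,0],"twist":[0,0,1],"grip":0},{"delta_pos":[0.07,0.32,0],"twist":[0,0,2],"grip":0},{"delta_pos":[0.09,0.44,0],"twist":[0,0,3],"grip":0},{"delta_pos":[0.09,0.44,0],"twist":[0,0,3],"grip":0}]' 50
python3 - <<'E'
from h import *
corner()
E
```

```text
time_s: 12.4
ee_pos: [541.9, -216.5, 44.2]
ee_rot: [-90.1, -9.1, -7.3]
force: [0.8, -0.5, 0.7]
gripper_width: 11.8
A stage x -60.4 y -1.6 z 24.1
B stage x 58.1 y -1.5 z 43.0
tilt 9.06 F stage x 0.8 y -0.4 z 0.7 T [-0.01  0.03  0.01] w 11.8
```

```bash
python3 -m pendant '[{"delta_pos":[0,0.06,0],"twist":[0,0,0.5],"grip":0},{"delta_pos":[0.01,0.12,0],"twist":[0,0,1],"grip":0},{"delta_pos":[0.01,0.18,0],"twist":[0,0,1.5],"grip":0},{"delta_pos":[0.02,0.24,0],"twist":[0,0,2],"grip":0},{"delta_pos":[0.02,0.24,0],"twist":[0,0,2],"grip":0}]' 50
python3 - <<'E'
from h import *
corner()
E
python3 -m pendant '[{"delta_pos":[0,0.04,0],"twist":[0,0,0.3],"grip":0},{"delta_pos":[0,0.07,0],"twist":[0,0,0.6],"grip":0},{"delta_pos":[0.01,0.1,0],"twist":[0,0,0.8],"grip":0},{"delta_pos":[0.01,0.12,0],"twist":[0,0,1],"grip":0},{"delta_pos":[0.01,0.12,0],"twist":[0,0,1],"grip":0}]' 50
python3 - <<'E'
from h import *
corner()
E
```

```text
time_s: 12.9
ee_pos: [542.4, -216.6, 41.9]
ee_rot: [-90.1, -7.1, -7.3]
force: [0.7, -0.9, 2.0]
gripper_width: 11.9
A stage x -60.6 y -1.6 z 24.1
B stage x 58.5 y -1.6 z 39.0
tilt 7.11 F stage x 0.8 y -0.8 z 2.0 T [-0.06  0.12  0.  ] w 11.9
time_s: 13.4
ee_pos: [542.7, -216.6, 40.9]
ee_rot: [-90.1, -6.1, -7.3]
force: [1.5, -1.7, 1.6]
gripper_width: 11.7
A stage x -60.6 y -1.5 z 24.2
B stage x 58.7 y -1.6 z 37.0
tilt 6.14 F stage x 1.7 y -1.5 z 1.6 T [-0.12  0.11  0.02] w 11.7
```

```bash
python3 -m pendant '[{"delta_pos":[0,0.03,0],"twist":[0,0,0.2],"grip":0},{"delta_pos":[0,0.05,0],"twist":[0,0,0.4],"grip":0},{"delta_pos":[0,0.07,0],"twist":[0,0,0.6],"grip":0},{"delta_pos":[0.01,0.1,0],"twist":[0,0,0.8],"grip":0},{"delta_pos":[0.01,0.1,0],"twist":[0,0,0.8],"grip":0}]' 50
python3 - <<'E'
from h import *
corner()
E
python3 -m pendant '[{"delta_pos":[0,0.03,0],"twist":[0,0,0.2],"grip":0},{"delta_pos":[0,0.05,0],"twist":[0,0,0.4],"grip":0},{"delta_pos":[0,0.07,0],"twist":[0,0,0.6],"grip":0},{"delta_pos":[0.01,0.09,0],"twist":[0,0,0.7],"grip":0},{"delta_pos":[0.01,0.09,0],"twist":[0,0,0.7],"grip":0}]' 50
python3 - <<'E'
from h import *
corner()
E
```

```text
time_s: 13.9
ee_pos: [542.9, -216.6, 40.2]
ee_rot: [-90.1, -5.4, -7.3]
force: [-1.2, -0.9, 6.1]
gripper_width: 12.0
A stage x -60.5 y -1.6 z 24.5
B stage x 58.9 y -1.6 z 35.7
tilt 5.36 F stage x -1.0 y -1.0 z 6.1 T [-0.07  0.08  0.  ] w 12.0
time_s: 14.4
ee_pos: [543.1, -216.7, 39.5]
ee_rot: [-90.1, -4.7, -7.3]
force: [-1.2, -0.2, 6.7]
gripper_width: 11.8
A stage x -60.6 y -1.6 z 24.5
B stage x 59.0 y -1.6 z 34.3
tilt 4.66 F stage x -1.2 y -0.4 z 6.7 T [-0.11  0.1  -0.  ] w 11.8
```

```bash
python3 -m pendant '[{"delta_pos":[0,0.03,0],"twist":[0,0,0.2],"grip":0},{"delta_pos":[0,0.05,0],"twist":[0,0,0.4],"grip":0},{"delta_pos":[0,0.07,0],"twist":[0,0,0.6],"grip":0},{"delta_pos":[0.01,0.09,0],"twist":[0,0,0.7],"grip":0},{"delta_pos":[0.01,0.09,0],"twist":[0,0,0.7],"grip":0}]' 50
python3 - <<'E'
from h import *
corner()
E
python3 -m pendant '[{"delta_pos":[0,0.03,0],"twist":[0,0,0.2],"grip":0},{"delta_pos":[0,0.05,0],"twist":[0,0,0.4],"grip":0},{"delta_pos":[0,0.07,0],"twist":[0,0,0.6],"grip":0},{"delta_pos":[0.01,0.09,0],"twist":[0,0,0.7],"grip":0},{"delta_pos":[0.01,0.09,0],"twist":[0,0,0.7],"grip":0}]' 50
python3 - <<'E'
from h import *
corner()
E
```

```text
time_s: 14.9
ee_pos: [543.2, -216.6, 38.7]
ee_rot: [-90.1, -4.0, -7.3]
force: [-1.4, -0.6, 7.5]
gripper_width: 11.7
A stage x -60.6 y -1.5 z 24.6
B stage x 59.1 y -1.6 z 32.9
tilt 3.96 F stage x -1.3 y -0.7 z 7.5 T [-0.06  0.13  0.  ] w 11.7
time_s: 15.4
ee_pos: [542.9, -216.5, 37.4]
ee_rot: [-90.0, -3.2, -7.3]
force: [-0.5, -0.3, 6.9]
gripper_width: 12.0
A stage x -61.1 y -1.4 z 24.2
B stage x 58.7 y -1.5 z 30.9
tilt 3.18 F stage x -0.5 y -0.3 z 6.9 T [-0.05  0.61 -0.03] w 12.0
```

```bash
python3 -m pendant '[{"delta_pos":[0,0.03,0],"twist":[0,0,0.2],"grip":0},{"delta_pos":[0,0.05,0],"twist":[0,0,0.4],"grip":0},{"delta_pos":[0,0.07,0],"twist":[0,0,0.6],"grip":0},{"delta_pos":[0.01,0.09,0],"twist":[0,0,0.7],"grip":0},{"delta_pos":[0.01,0.09,0],"twist":[0,0,0.7],"grip":0}]' 50
python3 - <<'E'
from h import *
corner()
z=grab("top","top4.npz"); s=grab("scene","scene4.npz")
im=np.hstack([cv2.resize(z["p"][150:250,360:460],(400,400),interpolation=0),cv2.resize(s["p"][100:160,130:190],(400,400),interpolation=0)])
cv2.imwrite("pics/g5.png",im[:,:,::-1])
E
```

```text
time_s: 15.9
ee_pos: [543.0, -216.6, 36.6]
ee_rot: [-90.0, -2.5, -7.3]
force: [-1.7, -0.5, 7.8]
gripper_width: 12.1
A stage x -61.1 y -1.4 z 24.3
B stage x 58.7 y -1.5 z 29.5
tilt 2.48 F stage x -1.7 y -0.7 z 7.8 T [-0.    0.5  -0.03] w 12.1
```

View pics/g5.png

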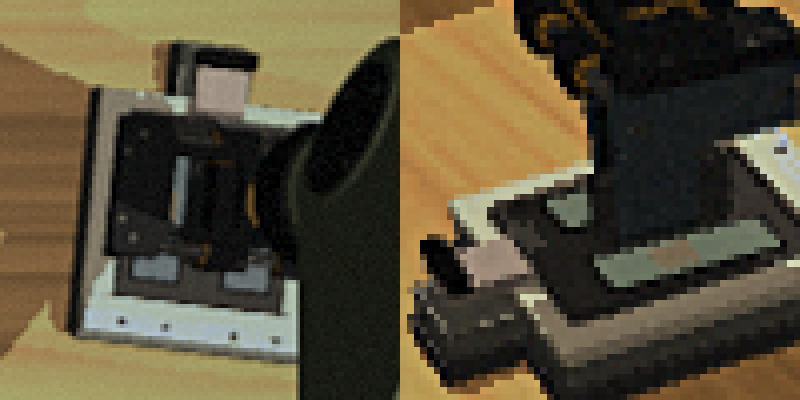

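The scene crop shows the plate lying down in the recess, with the tongue at (490,265) next to its edge; the picture can't settle whether it has snapped. Next I swing down further in small steps.

```bash
python3 -m pendant '[{"delta_pos":[0,0.03,0],"twist":[0,0,0.2],"grip":0},{"delta_pos":[0,0.05,0],"twist":[0,0,0.4],"grip":0},{"delta_pos":[0,0.07,0],"twist":[0,0,0.6],"grip":0},{"delta_pos":[0.01,0.09,0],"twist":[0,0,0.7],"grip":0},{"delta_pos":[0.01,0.09,0],"twist":[0,0,0.7],"grip":0}]' 50
python3 - <<'E'
from h import *
corner()
E
python3 -m pendant '[{"delta_pos":[0,0.03,0],"twist":[0,0,0.2],"grip":0},{"delta_pos":[0,0.05,0],"twist":[0,0,0.4],"grip":0},{"delta_pos":[0,0.07,0],"twist":[0,0,0.6],"grip":0},{"delta_pos":[0.01,0.09,0],"twist":[0,0,0.7],"grip":0},{"delta_pos":[0.01,0.09,0],"twist":[0,0,0.7],"grip":0}]' 50
python3 - <<'E'
from h import *
corner()
E
```

```text
time_s: 16.5
ee_pos: [543.2, -216.6, 35.8]
ee_rot: [-90.0, -1.8, -7.3]
force: [-0.8, -0.6, 7.2]
gripper_width: 11.6
A stage x -61.2 y -1.5 z 24.3
B stage x 58.8 y -1.5 z 28.0
tilt 1.78 F stage x -0.7 y -0.7 z 7.2 T [ 0.02  0.58 -0.05] w 11.6
time_s: 17.0
ee_pos: [543.2, -216.6, 34.8]
ee_rot: [-90.0, -1.1, -7.3]
force: [-1.1, -0.3, 6.9]
gripper_width: 11.5
A stage x -61.2 y -1.4 z 24.1
B stage x 58.7 y -1.5 z 26.3
tilt 1.06 F stage x -1.0 y -0.5 z 6.9 T [-0.    0.75 -0.07] w 11.5
```

```bash
python3 -m pendant '[{"delta_pos":[0,0.03,0],"twist":[0,0,0.2],"grip":0},{"delta_pos":[0,0.05,0],"twist":[0,0,0.4],"grip":0},{"delta_pos":[0,0.07,0],"twist":[0,0,0.6],"grip":0},{"delta_pos":[0.01,0.09,0],"twist":[0,0,0.7],"grip":0},{"delta_pos":[0.01,0.09,0],"twist":[0,0,0.7],"grip":0}]' 50
python3 - <<'E'
from h import *
corner()
E
python3 -m pendant '[{"delta_pos":[0,0.03,0],"twist":[0,0,0.2],"grip":0},{"delta_pos":[0,0.04,0],"twist":[0,0,0.3],"grip":0},{"delta_pos":[0,0.05,0],"twist":[0,0,0.4],"grip":0},{"delta_pos":[0,0.05,0],"twist":[0,0,0.4],"grip":0},{"delta_pos":[0,0.05,0],"twist":[0,0,0.4],"grip":0}]' 50
python3 - <<'E'
from h import *
corner()
E
```

```text
time_s: 17.5
ee_pos: [543.4, -216.6, 34.1]
ee_rot: [-90.0, -0.4, -7.3]
force: [-1.3, -0.4, 8.8]
gripper_width: 12.0
A stage x -61.2 y -1.5 z 24.3
B stage x 58.8 y -1.5 z 25.1
tilt 0.37 F stage x -1.2 y -0.6 z 8.8 T [ 0.07  0.76 -0.  ] w 12.0
time_s: 18.0
ee_pos: [543.5, -216.6, 34.1]
ee_rot: [-90.1, -0.0, -7.3]
force: [-2.5, 0.8, 11.0]
gripper_width: 11.6
A stage x -61.1 y -1.5 z 24.7
B stage x 58.9 y -1.5 z 24.7
tilt 0.02 F stage x -2.6 y 0.5 z 11.0 T [0.09 0.6  0.03] w 11.6
```

```bash
python3 -m pendant '[{"delta_pos":[0,-0.05,0],"twist":[0,0,0],"grip":0},{"delta_pos":[0,-0.1,0],"twist":[0,0,0],"grip":0},{"delta_pos":[0,-0.1,0],"twist":[0,0,0],"grip":0},{"delta_pos":[0,-0.1,0],"twist":[0,0,0],"grip":0},{"delta_pos":[0,-0.1,0],"twist":[0,0,0],"grip":0}]' 50
python3 - <<'E'
from h import *
corner()
E
python3 -m pendant '[{"delta_pos":[0,0,0],"twist":[0,0,0],"grip":10},{"delta_pos":[0,0,0],"twist":[0,0,0],"grip":25},{"delta_pos":[0,0,0],"twist":[0,0,0],"grip":30},{"delta_pos":[0,0,0],"twist":[0,0,0],"grip":30},{"delta_pos":[0,0,0],"twist":[0,0,0],"grip":30}]' 30
python3 - <<'E'
from h import *
corner()
E
```

```text
time_s: 18.5
ee_pos: [543.5, -216.6, 34.1]
ee_rot: [-90.0, 0.0, -7.3]
force: [-0.4, -0.6, 5.8]
gripper_width: 12.0
A stage x -61.2 y -1.4 z 24.7
B stage x 58.8 y -1.5 z 24.7
tilt -0.00 F stage x -0.3 y -0.6 z 5.8 T [-0.08  0.32 -0.07] w 12.0
time_s: 19.0
ee_pos: [543.6, -216.5, 33.6]
ee_rot: [-90.0, -0.0, -7.3]
force: [0.4, -1.5, 0.4]
gripper_width: 27.4
A stage x -61.0 y -1.3 z 24.2
B stage x 59.0 y -1.4 z 24.2
tilt 0.00 F stage x 0.6 y -1.4 z 0.4 T [ 0.01 -0.02 -0.  ] w 27.4
```

Released with no residual force. I'll lift straight up and move clear of the camera views to inspect.

```bash
python3 -m pendant '[{"delta_pos":[0,-0.5,0],"twist":[0,0,0],"grip":30},{"delta_pos":[0,-2,0],"twist":[0,0,0],"grip":30},{"delta_pos":[0,-5,0],"twist":[0,0,0],"grip":30},{"delta_pos":[0,-9,0],"twist":[0,0,0],"grip":30},{"delta_pos":[-3,-12,2],"twist":[0,0,0],"grip":30}]'
python3 -m pendant '[{"delta_pos":[-4,0,0],"twist":[0,0,0],"grip":30},{"delta_pos":[-8,0,0],"twist":[0,0,0],"grip":30},{"delta_pos":[-12,0,0],"twist":[0,0,0],"grip":30},{"delta_pos":[-14,0,0],"twist":[0,0,0],"grip":30},{"delta_pos":[-14,0,0],"twist":[0,0,0],"grip":30}]'
python3 - <<'E'
from h import *
z=grab("top","top5.npz"); s=grab("scene","scene5.npz")
im=np.hstack([cv2.resize(z["p"][150:250,360:460],(400,400),interpolation=0),cv2.resize(s["p"][105:165,130:190+30],(600,400),interpolation=0)[:,:400]])
cv2.imwrite("pics/g6.png",im[:,:,::-1])
cv2.imwrite("pics/g6b.png",cv2.resize(s["p"][105:165,125:215],(800,533),interpolation=cv2.INTER_CUBIC)[:,:,::-1])
W=world(z)[...,2]
print(W[165:240:4,376:448:4].round(0).astype(int))
E
```

```text
time_s: 19.5
ee_pos: [520.0, -195.0, 156.6]
ee_rot: [-90.2, -0.4, -7.4]
force: [-0.4, 0.0, -0.2]
gripper_width: 27.5
time_s: 20.0
ee_pos: [375.1, -174.3, 154.2]
ee_rot: [-90.0, 0.0, -7.4]
force: [0.6, -0.4, -0.2]
gripper_width: 27.2
[[   0   -2    1    3   -2    0   -1   28   44   46   48   46    0   -5
    -6   -1   -1   -1]
 [  -2    1   -1   -2    2   -3   -2   27   28   35   39   38   -5    2
     0   -5   -2   -5]
 [   6   -2   20   26   26   30   33   25   36   40   42   39    1   -2
    -3   -3   -2    0]
 [   4    3   31   32   24   26   32   30   43   38   39   37   31   31
    34   -1   -2   -5]
 [  -4   -4   29   28   32   26   28   31   28   32   32   31   26   26
    33   25   29    3]
 [  -2    1   31   29   31   30   29   32   33   27   28   30   28   30
    31   28   27   -4]
 [  -2    5   29   31   33   32   32   32   28   26   35   33   32   31
    22   30   31    0]
 [  -1    7   27   30   32   31   31   31   31   54   60   31   33   37
    29   28   30    1]
 [  -1    9   32   31   30   29   32   34   29   50   63   29   31   29
    29   32   15    1]
 [   0    8 
[... 238 characters left out ...]
8   34   30
    33   29   11    4]
 [   4   23   31   30   31   31   31   28   36   57   66   31   32   30
    31   31   13   12]
 [  -1   28   34   22   33   33   34   27   32   34   29   32   34   30
    35   27   12   12]
 [   0   33   26   23   28   31   34   34   33   27   32   34   31   28
    30   29   11    1]
 [  -2   30   35   34   39   38   38   32   29   29   32   29   30   29
    27   29   14    0]
 [   1   34   41   37   40   37   35   43   37   36   40   39   36   41
    38   36    2   -2]
 [  -1   25   25   23   40   37   36   36   39   38   38   34   38   39
    39   40    2    1]
 [  -1    5   -2   -1   -2   -5   -5   17   25   24   23   25   34   40
    33   36   -8   -1]]
```

View pics/g6.png

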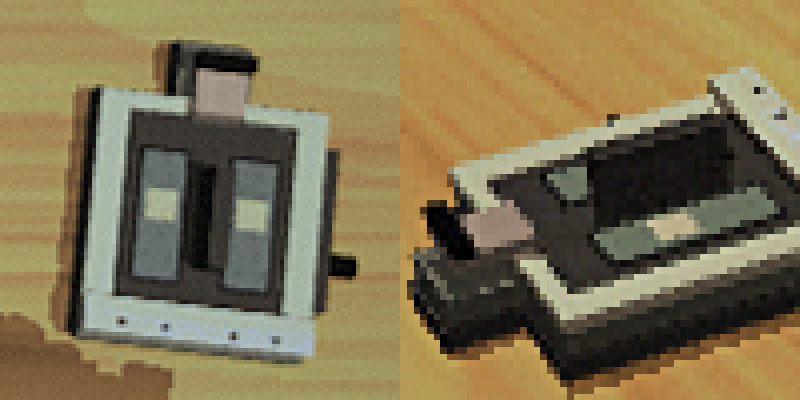

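View pics/g6b.png

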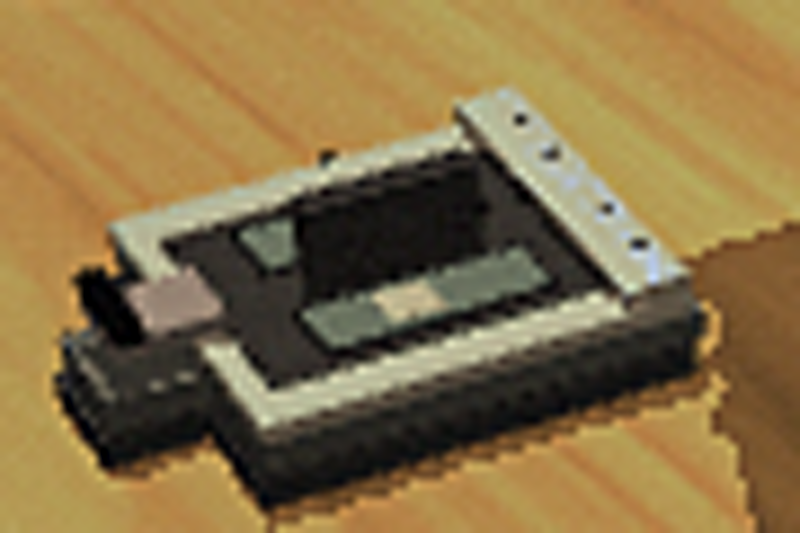

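Both views show the plate flush in the recess, the tongue lying over its edge at (225,100) in the crop and the lip over the near edge. I'll check flatness from averaged depth, and check that the tongue is back at its starting position.

```bash
python3 - <<'E'
from h import *
c=np.array([np.cos(np.radians(YS)),np.sin(np.radians(YS))]); n=np.array([-c[1],c[0]])
Z=[load("top5.npz")]+[grab("top",f"top6{i}.npz") for i in range(4)]
P=np.concatenate([world(z).reshape(-1,3) for z in Z])
x=(P[:,:2]-O)@c; y=(P[:,:2]-O)@n; h=P[:,2]
def plane(m,nm):
    m=m&(abs(h-30)<12); A=np.c_[x[m],y[m],np.ones(m.sum())]; q,*_=np.linalg.lstsq(A,h[m],rcond=None); r=h[m]-A@q
    print(nm,m.sum(),"tilt x %.2f y %.2f deg"%tuple(np.degrees(np.arctan(q[:2]))),"h@0 %.2f"%q[2],"se",(r.std()/np.sqrt(m.sum())).round(2))
plate=(abs(x)<47)&(abs(y)>13)&(abs(y)<44); plane(plate,"plate")
plane((x>-45)&(x<55)&(abs(y)>54)&(abs(y)<65),"side rims")
for a,b in((-48,-30),(-30,-10),(-10,10),(10,30),(30,45),(45,55)):
    m=(x>a)&(x<b)&(abs(y)>18)&(abs(y)<44)&(abs(h-30)<12); r=(x>a)&(x<b)&(abs(y)>54)&(abs(y)<65)&(abs(h-30)<12); print(a,b,"plate %.2f rim %.2f"%(h[m].mean(),h[r].mean()))
# tongue comparision
t0=load("top0.npz"); a=t0["p"][150:190,400:430].astype(float); b=np.mean([z["p"][150:190,400:430].astype(float) for z in Z],0)
im=np.hstack([cv2.resize(q.astype(np.uint8),(390,520),interpolation=0) for q in(a,b)]); cv2.imwrite("pics/t.png",im[:,:,::-1])
E
```

```text
plate 5029 tilt x -0.11 y -0.01 deg h@0 30.90 se 0.03
side rims 1919 tilt x 0.08 y 0.09 deg h@0 30.21 se 0.05
-48 -30 plate 30.72 rim 30.13
-30 -10 plate 30.92 rim 30.17
-10 10 plate 31.13 rim 30.25
10 30 plate 31.00 rim 30.28
30 45 plate 30.51 rim 30.03
45 55 plate 30.14 rim 30.51
```

View pics/t.png

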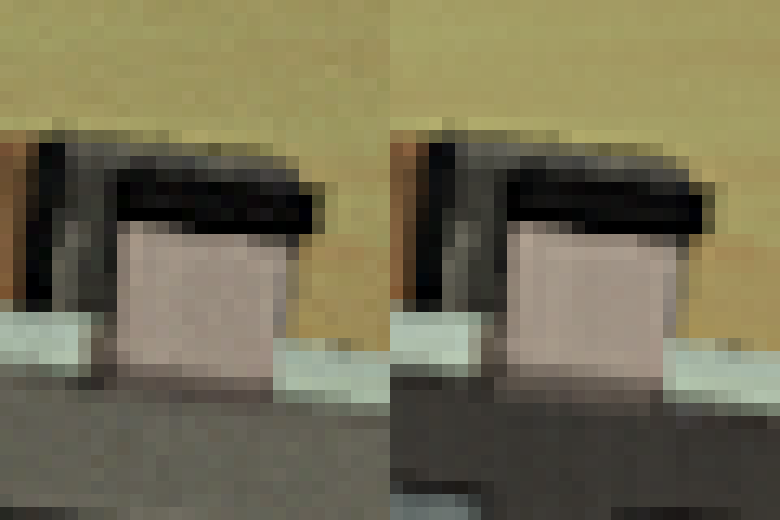

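```bash
python3 - <<'E'
from h import *
a=load("top0.npz")["p"]; b=load("top63.npz")["p"]
d=cv2.absdiff(a,b).max(2); cv2.imwrite("pics/d.png",np.vstack([cv2.resize(b[:,:,::-1],(400,300)),cv2.resize(cv2.cvtColor((d>50).astype(np.uint8)*255,cv2.COLOR_GRAY2BGR),(400,300))]))
print(cur()[0]["force"],cur()[0]["time_s"])
E
```

```text
[-0.3964171  -0.14298286 -0.38338449] 20.3
```

View pics/d.png

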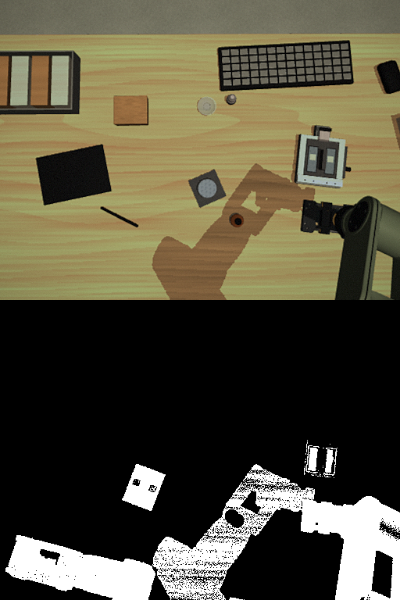

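The difference image shows changes only where the insert was, in the recess, and from the arm and its shadow. Nothing else has moved, so I'm handing in.

```bash
python3 -c "
from workcell import job
print(job.job_done())"
```

```text
the job is handed in; nothing more can be done
None
```

The slide insert is in the stage recess, flat and flush under the lip and the shut catch, and the job was handed in at about 20.3 s.

**What I did:** I gripped the insert by its rib and carried it over tilted 14°. I felt for the recess floor, eased the tilt to 12°, and slid the near edge under the lip until it touched the wall. I then swung the far end down in small steps. The wrist readings at the step ends stayed at or below about 11 N. I released it, lifted clear and looked again.

**Last checks:**
- **Flatness:** depth images put the plate about 0.1° off level. Its top reads 30.1 to 31.1 mm against 30.2 mm for the rims. I take the small excess near the middle to be the rib spoiling the depth there, since the catch end itself reads flush.
- **Catch:** the tongue is back at its starting position in the image and overlaps the plate's edge. I felt no distinct snap and made no pull test, so the latch is judged from the pictures, the height and the shut tongue.
- **Everything else:** comparing before and after pictures, only the insert, the arm and its shadow differ. The round-dish insert has not moved.
- **Robot:** clear of everything, with about zero force on the tool.

One disagreement: during the approach, the camera and the arm's own readings differed by about 2 mm on where the insert sat. I settled the lengthwise position by touch and split the sideways difference.

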